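# Clamp a display module in the push-button board holder

## Task

Take the display module with the white screen that lies on its own beside the board holder and lay it on the two white rails of the holder, between the open jaws and with its long side along the tube. Then close the holder on it: press the red sprung button to free the sliding jaw, slide the jaw in toward the fixed jaw, and let the button pop up in the very next hole, so that the jaw is locked and the module is held under the lips of both jaws. Go by feel and never force the holder or the module (no more than about 1.5 kg of push or press), leave the other things where they are, and let go.

Things in the scene. Friction and masses are not known exactly. Their poses are not given: they have to be found in the camera images.
- module_white: Loose display module with the WHITE screen, 62 g: green circuit board 78 (x) by 112 (y) mm, z 3 to 5 mm, parts on top up to 13 mm, solder tails below (x -20 to 20, y -34 to 34, z 0 to 3 mm) on which it stands. Origin under its middle, at the tails' foot, z up. It lies left or right of the holder (the black one has the other place; those in the back rows are stock), y within 0.5 rad of world y.
- screen_grip (a point): Grip point on the white module: middle of the top of its screen frame at the module's (2, 8, 10) mm. The frame is a block, x -23 to +27, y -39 to +39, z 5 to 10 mm: pinch its 50 mm along the module's x, finger tips just clear of the board. Keep off the pin header (x 31 to 36, y -35 to -9, top z 13) and the round sounder (x -31, y 34, radius 8.5, top z 9).
- board_holder: Board holder, fixed: grey base plate 92 (x) by 300 (y) by 6 mm, black jaws, square aluminium tube. Origin on the bench under the rails, z up; y runs along the tube toward the fixed jaw, x across; yaw within 0.35 rad. The tube is 20 mm square, axis at z 36 mm, ends near y -189 mm (top there z 47 mm). It is clamped where its last user set it, so its holes lie where one feels them.
- rails_mid (a point): Point midway between the open jaws, at the height of the tops of two white rails (holder's (0, -1, 52) mm). The rails lie along y at x -33 and +33 mm, 6 mm wide, y -22 to +82 mm. The board's long edges rest on them, its tails hang between (module origin at z 49 mm), its y along the tube, either way round. Open, 125 mm are free between the jaws' lips for the 112 mm board.
- fixed_face (a point): On the steel strip in the groove of the fixed jaw (black, 70 mm wide), holder's (0, 65, 53) mm. The strip is sprung along y (1 N plus 0.1 N/mm, 17 mm deep, then hard) and holds the board's end when the holder is closed. Above it a lip from y 61.5 mm on, z 61 to 65 mm (jaw top 69 mm); below a ledge, top z 51 mm. The closing jaw pushes the loose board along the rails into this groove.
- jaw_face (a point): On the clamping face of the moving jaw (black, 70 mm wide, 10 mm thick, top z 69 mm), near the holder's (0, -68, 53) mm at the start. Its lip overhangs the face by 4 mm, z 61 to 65 mm; ledge below, top z 51 mm. It closes along the holder's +y against some 2 N of friction and stays where it is left. One piece with a dark sleeve 27 mm wide reaching 89 mm behind the face, top z 49.5 mm.
- button_top (a point): Middle of the top of the red thumb button on the sleeve, 55 mm behind the jaw face; 68.5 mm above the bench when up and locked. Pad 32 (x) by 36 (y) by 5 mm; at each end in y a lip 4 mm wide, 3 mm high (28 mm free between). The pad and its lips can be pushed along y from inside or, with the finger tips 4 to 10 mm above the sleeve, from behind. Moves with the jaw.
- pin_tip (a point): Tip of the button's pin, 36 mm below its top, under the tube. At the start it stands in the tube's loading slot (jaw has up to 1 cm of play). Press force 3 N at rest, 7 N at the hard stop 8 mm down; from 6.5 mm down the jaw slides. Let go 16 to 21 mm on, the pin rides on the tube (button 6.5 mm down, 1.3 N more drag); 22 to 38 mm on it pops up into the next hole, play 0.7 mm, and locks.
- module_black: The same display module with a BLACK screen, loose on the bench; a bystander, to be left where it is. Origin as on the white one.
- flux: Brown flux bottle, 33 mm wide, 102 mm tall, standing behind and right of the holder; a bystander. Origin under its middle.
- reel: Blue reel of solder, 58 mm wide, 36 mm tall, behind and left of the holder; a bystander. Origin under its middle.
- cutters: Red side cutters, 139 by 55 by 12 mm, lying in front of the holder; a bystander. Origin under their middle.

How it is judged:
By the outcome, as a careful person would: the job done as asked, in the order asked, and still so for the second after the job is handed in, with the robot touching nothing.
It also fails if it takes over 59 s, if anything falls off the work surface, if the arm or the gripper's body presses on something with over 40 N, if the wrist force passes 120 N, or if a joint passes its speed limit or range.

## Robot

A 6-joint arm with a two-finger parallel gripper is mounted at the origin on a cart in front of the work surface, level with it; the furniture and walls round the work are solid. World frame = base frame: x ahead of the robot, y to its left, z up, the work surface at z = 0. Lengths are in m, angles in degrees, forces in N, time in s.
With the tool pointing down it reaches from about 0.15 to 0.775 m from the base axis. Payload 6.1 kg.
Tool frame: the origin (TCP) lies midway between the tips of the shut fingers; the grasp point (between the pads) lies arm.tcp_to_grasp behind it (arm.tcp_to_grasp is the distance from the TCP to the grasp point, in m); z points along the fingers, y is the line along which they close (so a half turn about z gives the same grasp; the last joint's range is limited). The gripper opens to 85 mm and grips with 20 to 120 N. Pads are 22 mm wide; open, the fingers measure 114 mm over their backs; the gripper's body (76 mm by 85 mm) begins 54 mm behind the grasp point. The pads swing forward as they close: fully open they stand 13 mm farther back than shut.
Start: joints at [-66.463, 7.208, -2.269, 80.523, 0, 90], TCP at [0.21, -0.481, 0.231] pointing down, gripper open.
Joint ranges: [-155.77, 155.77], [-54.66, 111.73], [-72.52, 77.12], [-102.08, 115.82], [-83.92, 84.16], [-180, 180]. Speed limits (degrees/s): [136.94, 136.94, 172.46, 180, 180, 180].

## Interface

Orientations are given as [roll, pitch, yaw] about the fixed x, y, z axes, in that order (R = Rz(yaw) Ry(pitch) Rx(roll)).
In Python, from cell import arm gives the robot as it stands. The module is installed in compiled form; this text tells all that it offers.
- The arm moves only by the tool send_rows, never from a script. Its argument "motion" is a list of rows, each an object with "slide": the shift along the tool's x, y, z in m, a list of three; "spin": the turn about the tool's z in rad; "claw": the opening, from -1 (shut) to 1 (fully open). A call has 1 to 20 rows; each row is the pose to reach, as a shift and turn from the pose commanded when the call began, along the tool's axes at that moment; what a row does not reach only later rows make up. A row lasts 1/8 s, in which the tool goes at most 62.5 mm and 10.7 degrees, less where a joint would pass 70% of its speed; a pose out of reach is approached as far as the arm can. A call with a gripper value outside its range is refused whole. The fingers move at their own pace and stop on an object; "force" is the grip in N (left out, the last holds). Time passes only in rows, so rows that repeat a pose let the fingers close. It gives the time, the measured TCP pose, the force, the opening and the grip force at its end, in the units of the state.
- arm.get_obs(): the state, without advancing time (a new reading comes with each control period).
- arm.camera(name): name is "side" or "top" or "wrist"; returns (picture, depth): 400x640x3 uint8, red, green, blue; 400x640 float32, m along the optical axis (not along the pixel's ray), 0 where there is no reading.
- arm.calibration(name): a dict with "K" (3x3 intrinsics, pixels), "rvec" (rotation vector, rad) and "tvec" (3), from world to camera coordinates, as OpenCV has them. Camera axes: x right, y down, z forward; pixel columns grow to the right and rows downward; lengths in m; the calibration is good to about 2 mm. The wrist camera is an equidistant fisheye: a pixel r from the principal point sees the ray r / f radians off the axis. A picture is of the moment at which its call begins: read the wrist's pose just before it. calibration takes no time and is no camera call; for the wrist camera it gives the pose at the moment of the call.
- arm.close_job(): hands the job in; it is judged then, once.
The state is a dict: "time": time; "joint_positions": joint angles; "qvel": joint speeds; "joint_torque": joint torques, N m; "ee_pos": TCP position; "orientation": TCP orientation; "wrist_force": force on the tool from outside, world axes, zero at the start; "ft_torque": the same for the moment, N m; "grip_width": finger opening in m; "gripper_force": force on a finger pad.
Only numpy, scipy, OpenCV 4.12 (cv2) and the standard library are available. Lean on these libraries where they do the work, as an engineer would, in place of code of your own. Each camera call takes 0.05 s, during which the arm holds its last target. There are 200 camera calls.

## Working session

There is one attempt and no reset: what is moved stays moved. The work goes in short steps, Python scripts to look and compute and a tool call to move; the robot and the scene stay as the last step left them, time stands still between calls to the robot, and variables do not carry over. Pictures are saved under pics/ and viewed, at most 10 in all, crops included, and the job is handed in when it is done.

Besides the shell and the picture viewer there is one more tool, called by a JSON object that holds its "fn" and its "kwargs". send_rows: Moves the arm, as the interface text tells. Its arguments: {"type":"object","properties":{"motion":{"type":"array","items":{"type":"object","properties":{"slide":{"type":"array","items":{"type":"number"}},"spin":{"type":"number"},"claw":{"type":"number"}}}},"force":{"type":"number"}},"required":["motion"]}

```bash
mkdir -p pics; python3 - <<'E'
from cell import arm
import cv2,numpy as np
print(arm.get_obs(), arm.tcp_to_grasp)
for n in("top","side"):
    p,d=arm.camera(n); cv2.imwrite(f"pics/{n}0.png",p[:,:,::-1]); np.savez(f"{n}0.npz",p=p,d=d)
    c=arm.calibration(n); print(n,c)
E
```

```text
{'time': 0.0, 'joint_positions': array([-6.64617855e+01,  7.24117103e+00, -2.32694930e+00,  8.05249811e+01,
       -2.38128158e-03,  8.99994621e+01]), 'qvel': array([ 0.02711107,  0.0251549 , -0.00508053,  0.00551756,  0.08337984,
       -0.01532892]), 'joint_torque': array([-1.38265616e-03, -4.35910642e+01,  3.52926171e+01,  1.72385050e-02,
       -4.11007318e-05,  1.02388088e-05]), 'ee_pos': array([ 0.20948467, -0.48093512,  0.23052504]), 'orientation': array([-1.79906898e+02,  2.38040431e-03,  2.35387563e+01]), 'wrist_force': array([-0.2302972 , -0.11961859,  0.29101141]), 'ft_torque': array([ 0.00714555, -0.01391333, -0.02742345]), 'gripper_force': 0.0, 'grip_width': 0.08517561440741281} 0.0187
top {'K': array([[394.44961363,   0.        , 312.02431875],
       [  0.        , 394.44961363, 198.40177401],
       [  0.        ,   0.        ,   1.        ]]), 'rvec': array([ 2.14641161, -2.10907586,  0.21465801]), 'tvec': array([-0.05822177,  0.53350065,  0.96322381])}
side {'K': array([[409.42884036,   0.        , 318.36078321],
       [  0.        , 409.42884036, 192.02125267],
       [  0.        ,   0.        ,   1.        ]]), 'rvec': array([ 0.57062362, -2.37597991,  1.54760363]), 'tvec': array([0.45268408, 0.17124651, 0.72970947])}
```

View pics/top0.png

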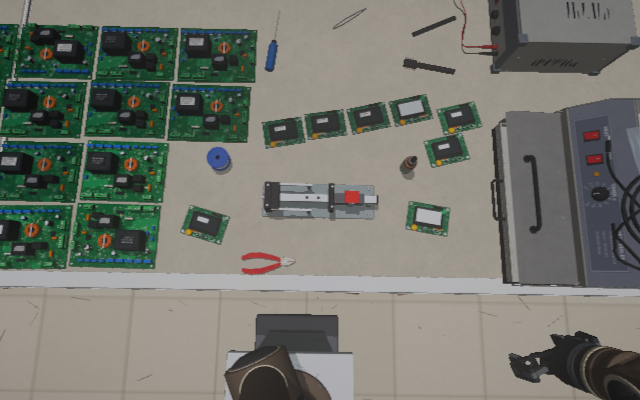

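View pics/side0.png

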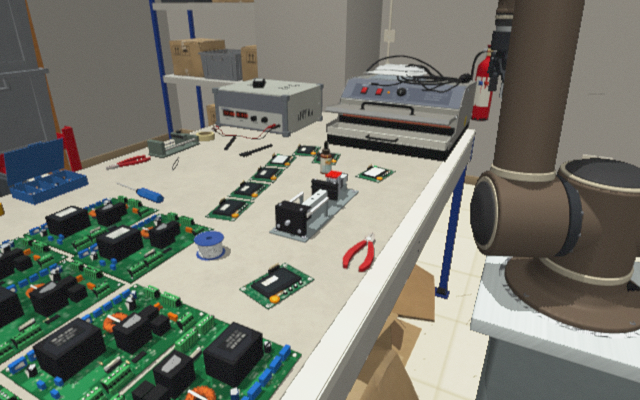

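Top view: the white module is at about (428,218), and the holder spans (262–378, 183–218). Its fixed jaw is on the left (270,198), the moving jaw at (332,200) and the red button at (352,198). The side view confirms that layout.

```bash
cat > h.py <<'E'
import cv2,numpy as np
from cell import arm
def ray(n,uv,z):
    c=arm.calibration(n);R=cv2.Rodrigues(c["rvec"])[0];t=c["tvec"]
    uv=np.atleast_2d(np.asarray(uv,float))
    d=np.c_[uv,np.ones(len(uv))]@np.linalg.inv(c["K"]).T@R; o=-R.T@t
    return o+d*((z-o[2])/d[:,2])[:,None]
def proj(n,P):
    c=arm.calibration(n);return cv2.projectPoints(np.atleast_2d(np.array(P,float)),c["rvec"],c["tvec"],c["K"],None)[0][:,0]
def cloud(n,d):
    c=arm.calibration(n);R=cv2.Rodrigues(c["rvec"])[0]
    v,u=np.indices(d.shape);p=np.stack([u,v,np.ones_like(u)],-1)@np.linalg.inv(c["K"]).T*d[...,None]
    return (p-c["tvec"])@R
def rect(P):
    (c,s,a)=cv2.minAreaRect((P[:,:2]*1000).astype(np.float32)); return np.round(c,1),np.round(s,1),round(a,1)
E
python3 - <<'E'
from h import *
f=np.load("top0.npz");p,d=f["p"],f["d"];X=cloud("top",d)
hsv=cv2.cvtColor(p,cv2.COLOR_RGB2HSV)
def blob(m,uv):
    n,l=cv2.connectedComponents(m.astype(np.uint8));return l==l[uv[1],uv[0]]
box=np.zeros(d.shape,bool);box[195:242,400:458]=1
g=box&(hsv[...,0]>35)&(hsv[...,0]<90)&(hsv[...,1]>90)
v,u=np.where(g);P=ray("top",np.c_[u,v],.005);print("green",g.sum(),rect(P))
w=box&(hsv[...,2]>200)&(hsv[...,1]<25);
w=blob(w,(428,216));v,u=np.where(w);P=ray("top",np.c_[u,v],.010);print("white",w.sum(),rect(P))
y=box&(hsv[...,0]>15)&(hsv[...,0]<32)&(hsv[...,1]>150);v,u=np.where(y);print("sounder",ray("top",np.c_[u,v],.009).mean(0),u.mean(),v.mean())
r=np.zeros_like(box);r[180:220,335:385]=1
r&=((hsv[...,0]<8)|(hsv[...,0]>172))&(hsv[...,1]>120);v,u=np.where(r);P=ray("top",np.c_[u,v],.067);print("btn",r.sum(),rect(P),np.median(X[r],0))
b=np.zeros_like(box);b[175:225,255:385]=1
for lo,hi in((.003,.012),(.043,.050),(.050,.058),(.060,.075)):
    m=b&(X[...,2]>lo)&(X[...,2]<hi);print(lo,m.sum(),rect(X[m]))
c=p[170:250,250:460];cv2.imwrite("pics/crop0.png",cv2.resize(c[:,:,::-1],(798,304),interpolation=cv2.INTER_CUBIC))
E
```

```text
green 292 (array([ 496.1, -359. ]), array([108.2,  74.2]), 79.0)
white 256000 (array([587.4, -88.6]), array([1108.1, 1893.9]), 1.5)
sounder [ 0.47086265 -0.32040384  0.009     ] 413.7741935483871 226.80645161290323
btn 168 (array([ 538.2, -148.7]), array([28.4, 33.6]), 1.1) [ 0.53788894 -0.14868366  0.06769429]
0.003 1941 (array([541.8, -70.2]), array([134.7, 350.3]), 1.0)
0.043 604 (array([538.9, -78.5]), array([283.5,  72.7]), 89.8)
0.05 153 (array([539.6, -54.5]), array([ 71.3, 251.3]), 0.9)
0.06 749 (array([538.6, -47.9]), array([240.7,  69.7]), 89.6)
```

View pics/crop0.png

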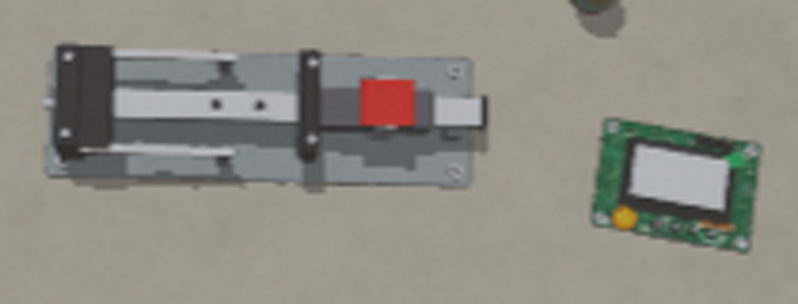

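The zoom shows the module tilted by about -10.5° with its sounder at lower left. The holder lies nearly along world y, with +y pointing left in the picture. The measured sizes match: 108×74 mm for the module, and the button at z 68. I'll move above the module and check with the wrist camera.

{"fn": "send_rows", "kwargs": {"motion": [{"slide": [0.05, 0, 0], "spin": -0.15, "claw": 1}, {"slide": [0.11, 0, 0], "spin": -0.33, "claw": 1}, {"slide": [0.17, 0, 0.01], "spin": -0.5, "claw": 1}, {"slide": [0.23, 0, 0.02], "spin": -0.68, "claw": 1}, {"slide": [0.28, -0.002, 0.03], "spin": -0.85, "claw": 1}, {"slide": [0.318, -0.003, 0.03], "spin": -0.977, "claw": 1}, {"slide": [0.318, -0.003, 0.03], "spin": -0.977, "claw": 1}, {"slide": [0.318, -0.003, 0.03], "spin": -0.977, "claw": 1}]}}

```text
time: 1.1
ee_pos: [0.4995, -0.3516, 0.2009]
orientation: [-179.9, -0.0, 79.5]
wrist_force: [-0.3, -0.4, 0.2]
grip_width: 0.0852
gripper_force: 0.0
```

```bash
python3 - <<'E'
from h import *
np.set_printoptions(precision=4,suppress=True)
c=arm.calibration("wrist");o=arm.get_obs();p,d=arm.camera("wrist");np.savez("w1.npz",p=p,d=d,**c)
print(o["ee_pos"],o["orientation"],o["joint_positions"],o["wrist_force"],c)
cv2.imwrite("pics/w1.png",p[:,:,::-1])
E
```

```text
[ 0.4995 -0.3516  0.2009] [-179.9351   -0.0074   79.4643] [-35.1307  16.7432   5.7568  79.0757  -0.0203  65.4049] [-0.2621 -0.3793  0.2164] {'K': array([[309.7069,   0.    , 320.5522],
       [  0.    , 309.7069, 199.3287],
       [  0.    ,   0.    ,   1.    ]]), 'rvec': array([-2.8549,  0.2635,  0.0372]), 'tvec': array([-0.5555, -0.2718,  0.2796])}
```

View pics/w1.png

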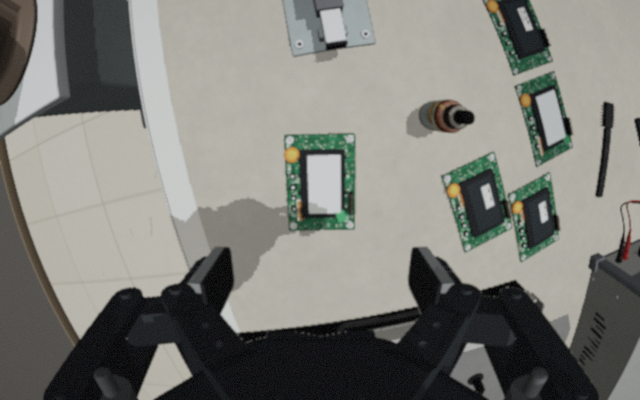

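The wrist view shows the module at (320,182), square to the fingers, with the sounder at (292,155) and the holder's end at the top (330,45).

```bash
cat >> h.py <<'E'
def wray(f,uv,z):
    R=cv2.Rodrigues(f["rvec"])[0];t=f["tvec"].ravel()
    n=cv2.fisheye.undistortPoints(np.asarray(uv,float).reshape(-1,1,2),f["K"],np.zeros(4))[:,0]
    d=np.c_[n,np.ones(len(n))]@R;o=-R.T@t
    return o+d*((z-o[2])/d[:,2])[:,None]
E
python3 - <<'E'
from h import *
f=np.load("w1.npz");p=f["p"];hsv=cv2.cvtColor(p,cv2.COLOR_RGB2HSV)
box=np.zeros(p.shape[:2],bool);box[125:237,275:365]=1
H,S,V=[hsv[...,i].astype(int) for i in range(3)]
def rep(n,m,z):
    v,u=np.where(m&box);P=wray(f,np.c_[u,v],z);print(n,len(u),rect(P),np.round(P.mean(0)*1000,1))
rep("green",(H>35)&(H<90)&(S>90),.005)
rep("sounder",(H>12)&(H<32)&(S>150)&(np.indices(H.shape)[0]<170),.009)
m=((V>180)&(S<40)&box).astype(np.uint8);n,l=cv2.connectedComponents(m);rep("white",l==l[182,325],.010)
m=((V<60)&(S<110)&box).astype(np.uint8);n,l,st,_=cv2.connectedComponentsWithStats(m);k=1+st[1:,4].argmax();rep("frame",l==k,.010)
E
```

```text
green 1495 (array([ 498.3, -359.4]), array([107.5,  74.8]), 79.5) [ 502.5 -356.     5. ]
sounder 44 (array([ 474.1, -321.6]), array([14.3, 14.2]), 78.8) [ 474.9 -323.1    9. ]
white 1670 (array([ 501.7, -360.5]), array([65. , 34.5]), 81.3) [ 502.8 -357.8   10. ]
frame 675 (array([ 499.4, -359.4]), array([77.4, 51.6]), 82.6) [ 492.6 -354.3   10. ]
```

{"fn": "send_rows", "kwargs": {"motion": [{"slide": [0, 0.001, 0.05], "claw": 0.37}, {"slide": [0, 0.001, 0.1], "claw": 0.37}, {"slide": [0, 0.001, 0.145], "claw": 0.37}, {"slide": [0, 0.001, 0.175], "claw": 0.37}, {"slide": [0, 0.001, 0.19], "claw": 0.37}, {"slide": [0, 0.001, 0.194], "claw": 0.37}, {"slide": [0, 0.001, 0.194], "claw": 0.37}], "force": 25}}

```text
invalid input
```

{"fn": "send_rows", "kwargs": {"motion": [{"slide": [0, 0.001, 0.05], "spin": 0, "claw": 0.37}, {"slide": [0, 0.001, 0.1], "spin": 0, "claw": 0.37}, {"slide": [0, 0.001, 0.145], "spin": 0, "claw": 0.37}, {"slide": [0, 0.001, 0.175], "spin": 0, "claw": 0.37}, {"slide": [0, 0.001, 0.19], "spin": 0, "claw": 0.37}, {"slide": [0, 0.001, 0.194], "spin": 0, "claw": 0.37}, {"slide": [0, 0.001, 0.194], "spin": 0, "claw": 0.37}], "force": 25}}

```text
time: 2.02
ee_pos: [0.5014, -0.3524, 0.0085]
orientation: [179.9, 0.0, 79.5]
wrist_force: [0.2, -0.2, 0.7]
grip_width: 0.0581
gripper_force: 0.0
```

{"fn": "send_rows", "kwargs": {"motion": [{"slide": [0, 0, 0.0], "spin": 0, "claw": 0.37}, {"slide": [0, 0, 0.001], "spin": 0, "claw": 0.37}, {"slide": [0, 0, 0.002], "spin": 0, "claw": 0.37}, {"slide": [0, 0, 0.002], "spin": 0, "claw": 0.37}]}}

```text
time: 2.52
ee_pos: [0.501, -0.3517, 0.0053]
orientation: [-180.0, -0.0, 79.5]
wrist_force: [-0.3, 0.0, 0.3]
grip_width: 0.0584
gripper_force: 0.0
```

{"fn": "send_rows", "kwargs": {"motion": [{"slide": [0, 0, 0.001], "spin": 0, "claw": 0.37}, {"slide": [0, 0, 0.002], "spin": 0, "claw": 0.37}, {"slide": [0, 0, 0.002], "spin": 0, "claw": 0.37}]}}

```text
time: 2.9
ee_pos: [0.5009, -0.3517, 0.0031]
orientation: [-180.0, -0.0, 79.5]
wrist_force: [0.0, 0.1, -0.6]
grip_width: 0.0589
gripper_force: 0.0
```

{"fn": "send_rows", "kwargs": {"motion": [{"slide": [0, 0, 0.001], "spin": 0, "claw": 0.37}, {"slide": [0, 0, 0.001], "spin": 0, "claw": 0.37}]}}

```text
time: 3.15
ee_pos: [0.5009, -0.3517, 0.0022]
orientation: [-180.0, -0.0, 79.5]
wrist_force: [-0.9, -0.0, -0.1]
grip_width: 0.0584
gripper_force: 0.0
```

{"fn": "send_rows", "kwargs": {"motion": [{"slide": [0, 0, 0.001], "spin": 0, "claw": 0.37}, {"slide": [0, 0, 0.001], "spin": 0, "claw": 0.37}]}}

```text
time: 3.4
ee_pos: [0.5009, -0.3517, 0.0012]
orientation: [-180.0, -0.0, 79.5]
wrist_force: [0.8, -0.6, 0.3]
grip_width: 0.0582
gripper_force: 0.0
```

{"fn": "send_rows", "kwargs": {"motion": [{"slide": [0, 0, -0.0023], "spin": 0, "claw": 0.37}, {"slide": [0, 0, -0.0023], "spin": 0, "claw": 0.1}, {"slide": [0, 0, -0.0023], "spin": 0, "claw": 0.0}, {"slide": [0, 0, -0.0023], "spin": 0, "claw": -0.1}, {"slide": [0, 0, -0.0023], "spin": 0, "claw": -0.1}, {"slide": [0, 0, -0.0023], "spin": 0, "claw": -0.1}], "force": 25}}

```text
time: 4.15
ee_pos: [0.5011, -0.3519, 0.0043]
orientation: [180.0, 0.0, 79.5]
wrist_force: [-1.5, 1.3, 5.3]
grip_width: 0.0485
gripper_force: 25.7
```

{"fn": "send_rows", "kwargs": {"motion": [{"slide": [0, 0, -0.005], "spin": 0, "claw": -0.1}, {"slide": [0, 0, -0.02], "spin": 0, "claw": -0.1}, {"slide": [0, 0, -0.06], "spin": 0, "claw": -0.1}, {"slide": [0.01, 0.002, -0.11], "spin": -0.03, "claw": -0.1}, {"slide": [0.04, 0.01, -0.16], "spin": -0.08, "claw": -0.1}, {"slide": [0.07, 0.018, -0.21], "spin": -0.14, "claw": -0.1}, {"slide": [0.09, 0.0216, -0.24], "spin": -0.183, "claw": -0.1}, {"slide": [0.0975, 0.0216, -0.256], "spin": -0.183, "claw": -0.1}, {"slide": [0.0975, 0.0216, -0.256], "spin": -0.183, "claw": -0.1}, {"slide": [0.0975, 0.0216, -0.256], "spin": -0.183, "claw": -0.1}]}}

```text
time: 5.4
ee_pos: [0.5393, -0.2603, 0.258]
orientation: [-179.9, -0.0, 89.9]
wrist_force: [0.4, -0.3, -0.7]
grip_width: 0.0483
gripper_force: 26.1
```

```bash
python3 - <<'E'
from h import *
np.set_printoptions(precision=4,suppress=True)
c=arm.calibration("wrist");o=arm.get_obs();p,d=arm.camera("wrist");np.savez("w2.npz",p=p,d=d,**c)
print(o["ee_pos"],o["orientation"],o["joint_positions"],o["wrist_force"],o["grip_width"])
cv2.imwrite("pics/w2.png",p[:,:,::-1])
E
```

```text
[ 0.5393 -0.2603  0.258 ] [-179.8773   -0.0436   89.9367] [-25.755   15.7142  11.5449  85.9602  -0.0139  64.3083] [ 0.4354 -0.3488 -0.6605] 0.048332996329508895
```

View pics/w2.png

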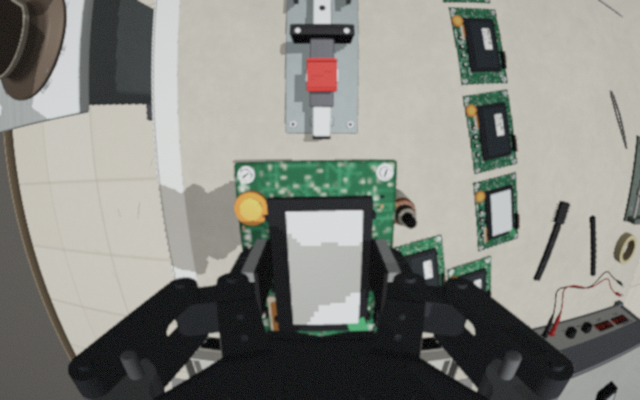

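The module is held squarely. The holder is ahead of it, with the button at (321,75), the moving jaw at (321,33) and the plate's near corners at (287,132) and (357,132).

```bash
python3 - <<'E'
from h import *
f=np.load("w2.npz");p=f["p"];hsv=cv2.cvtColor(p,cv2.COLOR_RGB2HSV)
H,S,V=[hsv[...,i].astype(int) for i in range(3)]
box=np.zeros(H.shape,bool);box[0:140,275:370]=1
def rep(n,m,z):
    v,u=np.where(m&box);P=wray(f,np.c_[u,v],z);print(n,len(u),rect(P))
red=((H<8)|(H>172))&(S>120);rep("btn",red,.0685)
m=((V<70)&(S<90)&box);m[45:]=0;m[:18]=0;m=m.astype(np.uint8);n,l,st,_=cv2.connectedComponentsWithStats(m);k=1+st[1:,4].argmax();print(st[k]);rep("jaw",l==k,.069)
# plate edges per row: bluish grey vs beige
for r in range(50,130,10):
    rb=p[r,270:372,2].astype(int)-p[r,270:372,0].astype(int); c=np.where(rb>0)[0]+270
    if len(c): P=wray(f,[[c.min(),r],[c.max()+1,r]],.006);print(r,c.min(),c.max(),np.round(P[:,:2]*1000,1).tolist(),np.round(P[:,0].mean()*1000,1))
c=np.load("top0.npz");p,d=c["p"],c["d"];X=cloud("top",d)
for n,(u0,u1) in dict(fixed=(255,285),mov=(322,342)).items():
    b=np.zeros(d.shape,bool);b[175:222,u0:u1]=1;m=b&(X[...,2]>.062)&(X[...,2]<.075);print(n,m.sum(),rect(X[m]),np.median(X[m][:,2]))
    m=b&(p.max(2)<70);v,u=np.where(m);print(rect(ray("top",np.c_[u,v],.069)))
E
```

```text
btn 968 (array([ 544.4, -136.6]), array([40. , 60.6]), 1.0)
[291  24  62  19 801]
jaw 801 (array([ 540.2, -103. ]), array([20.6, 64.7]), 89.1)
50 286 357 [[495.8, -108.1], [586.2, -108.1]] 541.0
60 286 357 [[495.8, -121.3], [586.1, -121.3]] 541.0
70 286 357 [[495.8, -134.4], [586.1, -134.4]] 541.0
80 286 357 [[495.8, -147.4], [586.1, -147.4]] 540.9
90 286 357 [[495.8, -160.3], [586.1, -160.3]] 540.9
100 286 357 [[495.7, -173.1], [586.2, -173.1]] 540.9
110 286 356 [[495.5, -185.9], [585.0, -186.0]] 540.3
120 286 356 [[495.4, -198.7], [585.1, -198.7]] 540.2
fixed 362 (array([538.9,  54.1]), array([68.1, 38. ]), 1.4) 0.06488391647165079
(array([534.2,  53.3]), array([74.6, 37.8]), 1.1)
mov 148 (array([539.2, -98.1]), array([67.9, 13. ]), 0.3) 0.06512444414747526
(array([ 533.3, -105.4]), array([72.1, 32.8]), 0.5)
```

{"fn": "send_rows", "kwargs": {"motion": [{"slide": [0.04, 0.001, 0], "spin": 0, "claw": -0.1}, {"slide": [0.09, 0.002, 0], "spin": 0, "claw": -0.1}, {"slide": [0.14, 0.0027, 0], "spin": 0, "claw": -0.1}, {"slide": [0.19, 0.0027, 0.02], "spin": 0, "claw": -0.1}, {"slide": [0.225, 0.0027, 0.07], "spin": 0, "claw": -0.1}, {"slide": [0.2403, 0.0027, 0.12], "spin": 0, "claw": -0.1}, {"slide": [0.2403, 0.0027, 0.155], "spin": 0, "claw": -0.1}, {"slide": [0.2403, 0.0027, 0.168], "spin": 0, "claw": -0.1}, {"slide": [0.2403, 0.0027, 0.168], "spin": 0, "claw": -0.1}, {"slide": [0.2403, 0.0027, 0.168], "spin": 0, "claw": -0.1}]}}

```text
time: 6.7
ee_pos: [0.5436, -0.02, 0.093]
orientation: [179.9, 0.0, 89.9]
wrist_force: [0.1, -0.8, -0.4]
grip_width: 0.0484
gripper_force: 26.2
```

```bash
python3 - <<'E'
from h import *
np.set_printoptions(precision=4,suppress=True)
c=arm.calibration("wrist");o=arm.get_obs();p,d=arm.camera("wrist");np.savez("w3.npz",p=p,d=d,**c)
print(o["ee_pos"],o["orientation"],o["joint_positions"],o["wrist_force"],o["grip_width"])
cv2.imwrite("pics/w3.png",p[:,:,::-1])
E
```

```text
[ 0.5436 -0.02    0.093 ] [179.876    0.0063  89.9493] [ -2.1092  11.1774 -15.0634  63.635   -0.0019  87.9415] [ 0.1251 -0.8077 -0.4127] 0.04844691539945385
```

View pics/w3.png

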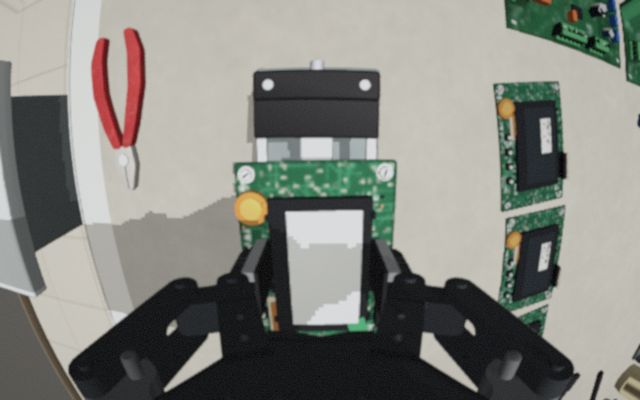

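The fixed jaw is ahead at columns 254–379, with its front lip edge at row 137. The board's far edge is at row 161, columns 234–396.

```bash
python3 - <<'E'
from h import *
np.set_printoptions(precision=1,suppress=True)
f=np.load("w3.npz");g=f["p"].astype(int).sum(2)
for r in (85,115,130):
    e=np.abs(np.diff(g[r,235:400]));dk=np.where(g[r,235:400]<150)[0]+235;print(r,dk.min(),dk.max())
    print("jaw",1000*wray(f,[[dk.min(),r],[dk.max()+1,r]],.069 if r<95 else .065)[:,:2].ravel())
print("seam",1000*wray(f,[[300,98]],.069)[0],"lip",1000*wray(f,[[300,137.5]],.065)[0],1000*wray(f,[[300,137.5]],.069)[0])
print("board far",1000*wray(f,[[234,162],[397,160]],.0937)[:,:2].ravel())
print("board side",1000*wray(f,[[236,190],[396,190]],.0937)[:,:2].ravel())
E
```

```text
85 255 255
jaw [508.9  65.1 509.5  65.1]
115 257 275
jaw [509.   48.7 519.6  48.4]
130 255 313
jaw [507.7  40.4 540.3  39.8]
seam [533.   57.3  69. ] lip [532.6  35.8  65. ] [532.9  36.1  69. ]
board far [502.9  27.1 579.6  27.8]
board side [503.   13.4 579.9  13.3]
```

{"fn": "send_rows", "kwargs": {"motion": [{"slide": [0.0015, -0.001, 0.012], "spin": 0, "claw": -0.1}, {"slide": [0.0015, -0.001, 0.024], "spin": 0, "claw": -0.1}, {"slide": [0.0015, -0.001, 0.032], "spin": 0, "claw": -0.1}, {"slide": [0.0015, -0.001, 0.036], "spin": 0, "claw": -0.1}, {"slide": [0.0015, -0.001, 0.036], "spin": 0, "claw": -0.1}]}}

```text
time: 7.38
ee_pos: [0.5414, -0.018, 0.0552]
orientation: [-180.0, -0.0, 90.0]
wrist_force: [0.0, -0.3, -0.4]
grip_width: 0.0484
gripper_force: 26.2
```

{"fn": "send_rows", "kwargs": {"motion": [{"slide": [0, 0, 0.001], "spin": 0, "claw": -0.1}, {"slide": [0, 0, 0.002], "spin": 0, "claw": -0.1}, {"slide": [0, 0, 0.002], "spin": 0, "claw": -0.1}]}}

```text
time: 7.75
ee_pos: [0.5418, -0.018, 0.0538]
orientation: [180.0, 0.0, 90.0]
wrist_force: [0.2, -0.8, 0.0]
grip_width: 0.0485
gripper_force: 26.2
```

{"fn": "send_rows", "kwargs": {"motion": [{"slide": [0, 0, 0.0005], "spin": 0, "claw": -0.1}, {"slide": [0, 0, 0.0005], "spin": 0, "claw": -0.1}, {"slide": [0, 0, 0.0005], "spin": 0, "claw": -0.1}]}}

```text
time: 8.12
ee_pos: [0.5419, -0.018, 0.0537]
orientation: [180.0, 0.0, 90.0]
wrist_force: [-1.1, -0.0, 5.3]
grip_width: 0.0486
gripper_force: 26.9
```

{"fn": "send_rows", "kwargs": {"motion": [{"slide": [0, 0, 0.0005], "spin": 0, "claw": -0.1}, {"slide": [0, 0, 0.0005], "spin": 0, "claw": -0.1}, {"slide": [0, 0, 0.0005], "spin": 0, "claw": -0.1}]}}

```text
time: 8.5
ee_pos: [0.5419, -0.018, 0.0536]
orientation: [179.9, 0.0, 90.0]
wrist_force: [-2.7, 1.0, 10.7]
grip_width: 0.0486
gripper_force: 27.3
```

The module rests on the rails. I'll ease off, open and rise.

{"fn": "send_rows", "kwargs": {"motion": [{"slide": [0, 0, -0.001], "spin": 0, "claw": -0.1}, {"slide": [0, 0, -0.001], "spin": 0, "claw": 0.2}, {"slide": [0, 0, -0.001], "spin": 0, "claw": 0.4}, {"slide": [0, 0, -0.001], "spin": 0, "claw": 0.5}, {"slide": [0, 0, -0.003], "spin": 0, "claw": 0.5}, {"slide": [0, 0, -0.01], "spin": 0, "claw": 0.5}, {"slide": [0, 0, -0.03], "spin": 0, "claw": 0.5}, {"slide": [-0.03, 0, -0.07], "spin": 0, "claw": 0.3}, {"slide": [-0.08, 0, -0.11], "spin": 0, "claw": -0.2}, {"slide": [-0.13, 0, -0.14], "spin": 0, "claw": -0.6}, {"slide": [-0.17, 0, -0.16], "spin": 0, "claw": -1}, {"slide": [-0.18, 0, -0.16], "spin": 0, "claw": -1}, {"slide": [-0.18, 0, -0.16], "spin": 0, "claw": -1}, {"slide": [-0.18, 0, -0.16], "spin": 0, "claw": -1}]}}

```text
time: 10.25
ee_pos: [0.5413, -0.1967, 0.2117]
orientation: [-179.9, -0.1, 90.1]
wrist_force: [-0.4, 0.2, -0.3]
grip_width: -0.0002
gripper_force: 0.0
```

```bash
python3 - <<'E'
from h import *
np.set_printoptions(precision=4,suppress=True)
c=arm.calibration("wrist");o=arm.get_obs();p,d=arm.camera("wrist");np.savez("w4.npz",p=p,d=d,**c)
print(o["ee_pos"],o["orientation"],o["wrist_force"],o["grip_width"])
cv2.imwrite("pics/w4.png",p[:,:,::-1])
p,d=arm.camera("top");np.savez("top4.npz",p=p,d=d)
hsv=cv2.cvtColor(p,cv2.COLOR_RGB2HSV);b=np.zeros(d.shape,bool);b[175:222,270:340]=1
g=b&(hsv[...,0]>35)&(hsv[...,0]<90)&(hsv[...,1]>90);v,u=np.where(g);print(rect(ray("top",np.c_[u,v],.054)))
E
```

```text
[ 0.5413 -0.1967  0.2117] [-179.909    -0.0556   90.0693] [-0.4331  0.1587 -0.2899] -0.0002120131878752296
(array([537.3, -25.8]), array([ 73.2, 107.8]), 1.1)
```

View pics/w4.png

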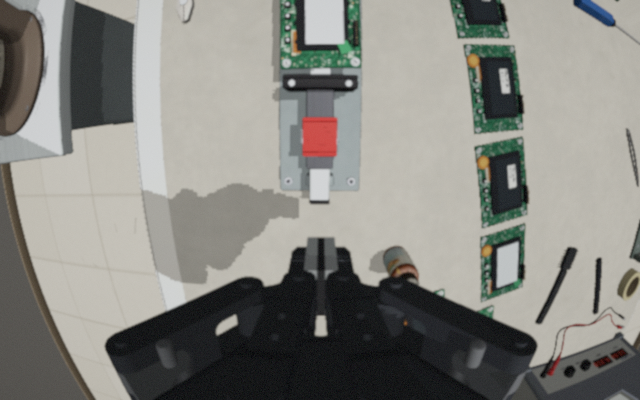

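The module sits on the rails at the top of the picture and the button is at (320,137). The shut fingers are near (320,255).

```bash
python3 - <<'E'
from h import *
np.set_printoptions(precision=1,suppress=True)
f=np.load("w4.npz");p=f["p"];hsv=cv2.cvtColor(p,cv2.COLOR_RGB2HSV).astype(int)
b=np.zeros(p.shape[:2],bool);b[105:170,295:345]=1
r=b&((hsv[...,0]<8)|(hsv[...,0]>172))&(hsv[...,1]>120);v,u=np.where(r);print(u.min(),u.max(),v.min(),v.max())
for z in(.0635,.0685,.0715):print(z,1000*wray(f,[[u.min(),v.mean()],[u.max()+1,v.mean()],[320,v.min()],[320,v.max()+1]],z)[:,:2].ravel())
print("V col",[(i,*p[i,320]) for i in range(114,162,2)])
print("jaw lip",1000*wray(f,[[320,74]],.065)[0])
E
```

```text
303 336 117 155
0.0635 [ 524.8 -148.7  556.5 -148.7  540.7 -130.9  540.7 -167.6]
0.0685 [ 525.1 -148.4  556.3 -148.3  540.7 -130.8  540.7 -167. ]
0.0715 [ 525.3 -148.2  556.1 -148.1  540.7 -130.8  540.7 -166.5]
V col [(114, np.uint8(113), np.uint8(113), np.uint8(119)), (116, np.uint8(128), np.uint8(101), np.uint8(104)), (118, np.uint8(196), np.uint8(78), np.uint8(75)), (120, np.uint8(195), np.uint8(66), np.uint8(63)), (122, np.uint8(189), np.uint8(73), np.uint8(65)), (124, np.uint8(203), np.uint8(78), np.uint8(75)), (126, np.uint8(203), np.uint8(78), np.uint8(74)), (128, np.uint8(204), np.uint8(82), np.uint8(76)), (130, np.uint8(203), np.uint8(81), np.uint8(75)), (132, np.uint8(204), np.uint8(82), np.uint8(77)), (134, np.uint8(204), np.uint8(81), np.uint8(75)), (136, np.uint8(203), np.uint8(80), np.uint8(76)), (138, np.uint8(203), np.uint8(78), np.uint8(75)), (140, np.uint8(204), np.uint8(81), np.uint8(76)), (142, np.uint8(204), np.uint8(81), np.uint8(76)), (144, np.uint8(196), np.uint8(74), np.uint8(69)), (146, np.uint8(201), np.uint8(77), np.uint8(72)), (148, np.uint8(204), np.uint8(78), np.uint8(72)), (150, np.uint8(199), np.uint8(73), np.uint8(68)), (152, np.uint8(191), np.uint8(67), np.uint8(63)), (154, np.uint8(202), np.uint8(73), np.uint8(68)), (156, np.uint8(158), np.uint8(84), np.uint8(87)), (158, np.uint8(107), np.uint8(107), np.uint8(114)), (160, np.uint8(111), np.uint8(112), np.uint8(118))]
jaw lip [540.6 -90.6  65. ]
```

{"fn": "send_rows", "kwargs": {"motion": [{"slide": [0.03, -0.0006, 0.03], "spin": 0, "claw": -1}, {"slide": [0.048, -0.0006, 0.07], "spin": 0, "claw": -1}, {"slide": [0.048, -0.0006, 0.105], "spin": 0, "claw": -1}, {"slide": [0.048, -0.0006, 0.125], "spin": 0, "claw": -1}, {"slide": [0.048, -0.0006, 0.134], "spin": 0, "claw": -1}, {"slide": [0.048, -0.0006, 0.136], "spin": 0, "claw": -1}, {"slide": [0.048, -0.0006, 0.136], "spin": 0, "claw": -1}]}}

```text
time: 11.22
ee_pos: [0.5416, -0.15, 0.0774]
orientation: [179.9, 0.0, 90.0]
wrist_force: [0.7, -0.4, 0.7]
grip_width: -0.0002
gripper_force: 0.0
```

{"fn": "send_rows", "kwargs": {"motion": [{"slide": [0, 0, 0.002], "spin": 0, "claw": -1}, {"slide": [0, 0, 0.004], "spin": 0, "claw": -1}, {"slide": [0, 0, 0.005], "spin": 0, "claw": -1}, {"slide": [0, 0, 0.005], "spin": 0, "claw": -1}]}}

```text
time: 11.72
ee_pos: [0.541, -0.15, 0.0715]
orientation: [-180.0, -0.0, 90.0]
wrist_force: [0.7, 0.1, -0.1]
grip_width: 0.0001
gripper_force: 0.0
```

{"fn": "send_rows", "kwargs": {"motion": [{"slide": [0, 0, 0.001], "spin": 0, "claw": -1}, {"slide": [0, 0, 0.002], "spin": 0, "claw": -1}, {"slide": [0, 0, 0.003], "spin": 0, "claw": -1}, {"slide": [0, 0, 0.003], "spin": 0, "claw": -1}]}}

```text
time: 12.22
ee_pos: [0.5411, -0.15, 0.0686]
orientation: [180.0, 0.0, 90.0]
wrist_force: [0.2, -0.4, 0.7]
grip_width: -0.0001
gripper_force: 0.0
```

{"fn": "send_rows", "kwargs": {"motion": [{"slide": [0.001, 0, 0.001], "spin": 0, "claw": -1}, {"slide": [0.001, 0, 0.002], "spin": 0, "claw": -1}, {"slide": [0.001, 0, 0.003], "spin": 0, "claw": -1}, {"slide": [0.001, 0, 0.004], "spin": 0, "claw": -1}, {"slide": [0.001, 0, 0.004], "spin": 0, "claw": -1}]}}

```text
time: 12.85
ee_pos: [0.5412, -0.1491, 0.0647]
orientation: [180.0, 0.0, 90.0]
wrist_force: [-0.9, -1.7, 4.4]
grip_width: -0.0001
gripper_force: 2.3
```

{"fn": "send_rows", "kwargs": {"motion": [{"slide": [0, 0, 0.001], "spin": 0, "claw": -1}, {"slide": [0, 0, 0.002], "spin": 0, "claw": -1}, {"slide": [0, 0, 0.003], "spin": 0, "claw": -1}, {"slide": [0, 0, 0.003], "spin": 0, "claw": -1}]}}

```text
time: 13.35
ee_pos: [0.5412, -0.149, 0.0617]
orientation: [180.0, 0.0, 90.0]
wrist_force: [-1.2, -2.0, 5.9]
grip_width: -0.0002
gripper_force: 3.0
```

{"fn": "send_rows", "kwargs": {"motion": [{"slide": [0, 0, 0.0006], "spin": 0, "claw": -1}, {"slide": [0.002, 0, 0.0006], "spin": 0, "claw": -1}, {"slide": [0.004, 0, 0.0006], "spin": 0, "claw": -1}, {"slide": [0.005, 0, 0.0006], "spin": 0, "claw": -1}, {"slide": [0.005, 0, 0.0006], "spin": 0, "claw": -1}]}}

```text
time: 13.98
ee_pos: [0.5412, -0.1439, 0.0613]
orientation: [180.0, -0.0, 90.0]
wrist_force: [-1.6, -1.1, 6.6]
grip_width: -0.0001
gripper_force: 3.1
```

{"fn": "send_rows", "kwargs": {"motion": [{"slide": [0.002, 0, 0], "spin": 0, "claw": -1}, {"slide": [0.004, 0, 0], "spin": 0, "claw": -1}, {"slide": [0.006, 0, 0], "spin": 0, "claw": -1}, {"slide": [0.006, 0, 0], "spin": 0, "claw": -1}]}}

```text
time: 14.48
ee_pos: [0.5413, -0.1379, 0.0613]
orientation: [180.0, 0.0, 90.0]
wrist_force: [-2.1, -1.4, 5.6]
grip_width: -0.0001
gripper_force: 3.1
```

```bash
python3 - <<'E'
from h import *
np.set_printoptions(precision=4,suppress=True)
c=arm.calibration("wrist");o=arm.get_obs();p,d=arm.camera("wrist");np.savez("w5.npz",p=p,d=d,**c)
print(o["ee_pos"],o["wrist_force"])
cv2.imwrite("pics/w5.png",p[:,:,::-1])
E
```

```text
[ 0.5413 -0.1379  0.0613] [-2.0619 -1.3766  5.6202]
```

View pics/w5.png

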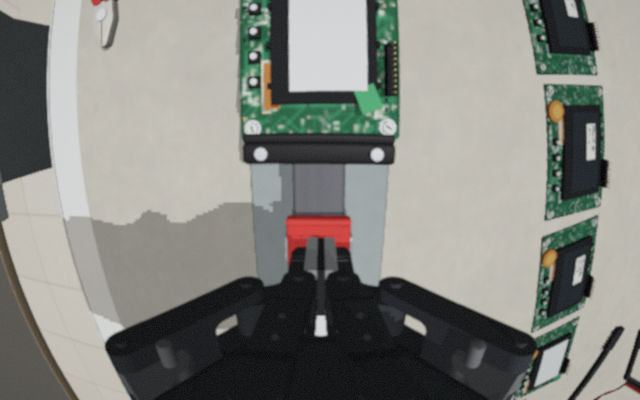

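The fingers are on the button at (318,240), with the button's front lip at rows 217–236. The jaw bar covers rows 138–163, behind the board's near edge.

```bash
cat > jaw.py <<'E'
from h import *
def jaw(f):
    p=f["p"].astype(int)
    g=p[:,300:340].sum(2).mean(1) ; dk=g<170
    r=np.where(dk[60:215])[0]+60
    run=max(np.split(r,np.where(np.diff(r)>1)[0]+1),key=len)
    x=(p[:,295:345,0]-p[:,295:345,1]>70).mean(1)>.7
    rr=np.where(x[100:])[0]+100
    return run[0],run[-1],np.round(1000*wray(f,[[320,run[0]]],.065)[0,1],1),np.round(1000*wray(f,[[320,run[-1]+1]],.069)[0,1],1),rr.min(),np.round(1000*wray(f,[[320,rr.min()]],.064)[0,1],1)
E
python3 - <<'E'
from jaw import *
for n in("w4","w5"):
    f=np.load(n+".npz")
    try: print(n,jaw(f))
    except Exception as e: print(e)
f=np.load("w5.npz");print(1000*wray(f,[[320,217],[320,226],[320,236]],.0645)[:,1])
print([(i,f["p"][i,300:315].astype(int).sum(1)[[0]].tolist()[0] if 0 else f["p"][i,305].tolist()) for i in range(212,250,2)])
E
```

```text
zero-size array to reduction operation minimum which has no identity
w5 (np.int64(151), np.int64(162), np.float64(-85.9), np.float64(-90.7), np.int64(216), np.float64(-116.9))
[-117.18384429 -121.74078022 -126.92350343]
[(212, [87, 88, 92]), (214, [80, 66, 71]), (216, [117, 38, 36]), (218, [153, 40, 38]), (220, [199, 64, 62]), (222, [208, 80, 75]), (224, [207, 69, 66]), (226, [205, 66, 61]), (228, [207, 71, 66]), (230, [208, 70, 68]), (232, [207, 71, 67]), (234, [204, 70, 65]), (236, [202, 70, 65]), (238, [192, 65, 62]), (240, [170, 54, 52]), (242, [163, 54, 53]), (244, [164, 54, 52]), (246, [134, 53, 52]), (248, [59, 54, 53])]
```

The jaw follows the pressed button and has moved about 11 mm. I'll take it to about 18 mm, then ease the press.

{"fn": "send_rows", "kwargs": {"motion": [{"slide": [0.002, 0, 0], "spin": 0, "claw": -1}, {"slide": [0.004, 0, 0], "spin": 0, "claw": -1}, {"slide": [0.0065, 0, 0], "spin": 0, "claw": -1}, {"slide": [0.0065, 0, 0], "spin": 0, "claw": -1}]}}

```text
time: 15.02
ee_pos: [0.5413, -0.1315, 0.0613]
orientation: [180.0, 0.0, 90.0]
wrist_force: [-1.4, -1.7, 6.6]
grip_width: 0.0001
gripper_force: 3.1
```

```bash
python3 - <<'E'
from jaw import *
c=arm.calibration("wrist");o=arm.get_obs();p,d=arm.camera("wrist");f=dict(p=p,d=d,**c)
print(o["ee_pos"],o["wrist_force"],jaw(f));np.savez("w6.npz",**f)
E
```

```text
[ 0.54129543 -0.13145721  0.06131766] [-1.41313836 -1.67627608  6.6024047 ] (np.int64(150), np.int64(162), np.float64(-78.9), np.float64(-84.2), np.int64(217), np.float64(-110.9))
```

{"fn": "send_rows", "kwargs": {"motion": [{"slide": [0, 0, -0.0005], "spin": 0, "claw": -1}, {"slide": [0, 0, -0.001], "spin": 0, "claw": -1}, {"slide": [0, 0, -0.0015], "spin": 0, "claw": -1}, {"slide": [0, 0, -0.0015], "spin": 0, "claw": -1}]}}

```text
time: 15.58
ee_pos: [0.5411, -0.1312, 0.0622]
orientation: [-180.0, -0.0, 90.0]
wrist_force: [0.6, -0.1, 2.1]
grip_width: -0.0
gripper_force: 0.8
```

{"fn": "send_rows", "kwargs": {"motion": [{"slide": [0.001, 0, 0], "spin": 0, "claw": -1}, {"slide": [0.002, 0, 0], "spin": 0, "claw": -1}, {"slide": [0.003, 0, 0], "spin": 0, "claw": -1}, {"slide": [0.003, 0, 0], "spin": 0, "claw": -1}]}}

```text
time: 16.08
ee_pos: [0.5408, -0.1282, 0.0622]
orientation: [-180.0, -0.0, 90.0]
wrist_force: [0.3, -0.3, 1.0]
grip_width: 0.0003
gripper_force: 0.0
```

{"fn": "send_rows", "kwargs": {"motion": [{"slide": [0.001, 0, 0], "spin": 0, "claw": -1}, {"slide": [0.002, 0, 0], "spin": 0, "claw": -1}, {"slide": [0.002, 0, 0], "spin": 0, "claw": -1}]}}

```text
time: 16.45
ee_pos: [0.541, -0.1265, 0.0625]
orientation: [-180.0, 0.0, 90.0]
wrist_force: [0.3, -0.6, 0.1]
grip_width: -0.0003
gripper_force: 0.2
```

{"fn": "send_rows", "kwargs": {"motion": [{"slide": [0.001, 0, 0], "spin": 0, "claw": -1}, {"slide": [0.002, 0, 0], "spin": 0, "claw": -1}, {"slide": [0.002, 0, 0], "spin": 0, "claw": -1}]}}

```text
time: 16.82
ee_pos: [0.5411, -0.1251, 0.0626]
orientation: [180.0, 0.1, 90.0]
wrist_force: [0.2, -4.4, 0.8]
grip_width: -0.0004
gripper_force: 2.1
```

{"fn": "send_rows", "kwargs": {"motion": [{"slide": [0.001, 0, 0], "spin": 0, "claw": -1}, {"slide": [0.002, 0, 0], "spin": 0, "claw": -1}, {"slide": [0.002, 0, 0], "spin": 0, "claw": -1}]}}

```text
time: 17.2
ee_pos: [0.5411, -0.123, 0.0627]
orientation: [180.0, 0.1, 90.0]
wrist_force: [-0.7, -4.9, 1.4]
grip_width: -0.0004
gripper_force: 2.3
```

```bash
python3 - <<'E'
from jaw import *
c=arm.calibration("wrist");o=arm.get_obs();p,d=arm.camera("wrist");f=dict(p=p,d=d,**c)
print(o["ee_pos"],o["wrist_force"],jaw(f))
E
```

```text
[ 0.54113336 -0.12300814  0.06272621] [-0.74490882 -4.86223359  1.37626582] (np.int64(161), np.int64(174), np.float64(-75.7), np.float64(-81.4), np.int64(227), np.float64(-108.1))
```

{"fn": "send_rows", "kwargs": {"motion": [{"slide": [0.0007, 0, 0], "spin": 0, "claw": -1}, {"slide": [0.0015, 0, 0], "spin": 0, "claw": -1}, {"slide": [0.002, 0, 0], "spin": 0, "claw": -1}]}}

```text
time: 17.62
ee_pos: [0.5413, -0.1207, 0.0631]
orientation: [180.0, 0.0, 90.0]
wrist_force: [-1.4, -3.6, 4.9]
grip_width: 0.0002
gripper_force: 3.2
```

{"fn": "send_rows", "kwargs": {"motion": [{"slide": [0.0007, 0, 0], "spin": 0, "claw": -1}, {"slide": [0.0015, 0, 0], "spin": 0, "claw": -1}, {"slide": [0.002, 0, 0], "spin": 0, "claw": -1}]}}

```text
time: 18.0
ee_pos: [0.5413, -0.1189, 0.0632]
orientation: [180.0, 0.1, 90.0]
wrist_force: [-2.4, -5.5, 5.9]
grip_width: 0.0001
gripper_force: 3.8
```

{"fn": "send_rows", "kwargs": {"motion": [{"slide": [0.0007, 0, 0], "spin": 0, "claw": -1}, {"slide": [0.0015, 0, 0], "spin": 0, "claw": -1}, {"slide": [0.002, 0, 0], "spin": 0, "claw": -1}]}}

```text
time: 18.38
ee_pos: [0.5413, -0.1181, 0.0633]
orientation: [180.0, 0.2, 89.9]
wrist_force: [-2.4, -9.9, 5.3]
grip_width: -0.0003
gripper_force: 5.2
```

The upward force has risen to 5 N and the jaw has stopped, so the pin has found the hole. I'll stop pushing and let it rise.

{"fn": "send_rows", "kwargs": {"motion": [{"slide": [-0.0015, 0, 0], "spin": 0, "claw": -1}, {"slide": [-0.0015, 0, -0.001], "spin": 0, "claw": -1}, {"slide": [-0.0015, 0, -0.002], "spin": 0, "claw": -1}, {"slide": [-0.0015, 0, -0.002], "spin": 0, "claw": -1}]}}

```text
time: 18.88
ee_pos: [0.5413, -0.1186, 0.065]
orientation: [180.0, 0.1, 90.0]
wrist_force: [-3.2, -5.8, 6.2]
grip_width: -0.0001
gripper_force: 3.9
```

{"fn": "send_rows", "kwargs": {"motion": [{"slide": [0, 0, -0.001], "spin": 0, "claw": -1}, {"slide": [0, 0, -0.002], "spin": 0, "claw": -1}, {"slide": [0, 0, -0.002], "spin": 0, "claw": -1}]}}

```text
time: 19.25
ee_pos: [0.5412, -0.1188, 0.0669]
orientation: [180.0, 0.1, 90.0]
wrist_force: [-2.5, -6.4, 4.0]
grip_width: -0.0
gripper_force: 3.7
```

{"fn": "send_rows", "kwargs": {"motion": [{"slide": [0, 0, -0.001], "spin": 0, "claw": -1}, {"slide": [0, 0, -0.0015], "spin": 0, "claw": -1}, {"slide": [0, 0, -0.0015], "spin": 0, "claw": -1}]}}

```text
time: 19.62
ee_pos: [0.5412, -0.1188, 0.0682]
orientation: [180.0, 0.1, 90.0]
wrist_force: [0.8, -6.7, 2.3]
grip_width: -0.0001
gripper_force: 3.5
```

{"fn": "send_rows", "kwargs": {"motion": [{"slide": [-0.0015, 0, 0], "spin": 0, "claw": -1}, {"slide": [-0.003, 0, 0], "spin": 0, "claw": -1}, {"slide": [-0.003, 0, 0], "spin": 0, "claw": -1}, {"slide": [-0.003, 0, -0.003], "spin": 0, "claw": -1}, {"slide": [-0.003, 0, -0.01], "spin": 0, "claw": -1}, {"slide": [-0.003, 0, -0.04], "spin": 0, "claw": -1}, {"slide": [-0.03, 0, -0.09], "spin": 0, "claw": -1}, {"slide": [-0.06, 0, -0.13], "spin": 0, "claw": -1}, {"slide": [-0.08, 0, -0.15], "spin": 0, "claw": -1}, {"slide": [-0.08, 0, -0.15], "spin": 0, "claw": -1}, {"slide": [-0.08, 0, -0.15], "spin": 0, "claw": -1}]}}

```text
time: 21.0
ee_pos: [0.5407, -0.1974, 0.2171]
orientation: [-179.9, -0.0, 90.0]
wrist_force: [-0.2, 0.6, -0.3]
grip_width: 0.0001
gripper_force: 0.0
```

```bash
python3 - <<'E'
from jaw import *
c=arm.calibration("wrist");o=arm.get_obs();p,d=arm.camera("wrist");f=dict(p=p,d=d,**c);np.savez("w7.npz",**f)
print(o["ee_pos"],o["wrist_force"])
t,dt=arm.camera("top");X=cloud("top",dt);hsv=cv2.cvtColor(t,cv2.COLOR_RGB2HSV)
r=np.zeros(dt.shape,bool);r[180:220,315:385]=1
r&=((hsv[...,0]<8)|(hsv[...,0]>172))&(hsv[...,1]>120);v,u=np.where(r);print("btn",r.sum(),rect(ray("top",np.c_[u,v],.0685)),np.median(X[r],0))
s,ds=arm.camera("side")
u,v=proj("side",[.54,-.03,.06])[0].astype(int)
a=cv2.resize(p[0:200,220:420,::-1],(400,400),interpolation=cv2.INTER_CUBIC)
b=cv2.resize(s[v-50:v+50,u-50:u+50,::-1],(400,400),interpolation=cv2.INTER_CUBIC)
cv2.imwrite("pics/w7.png",np.hstack([a,b]))
E
```

```text
[ 0.54067715 -0.19744751  0.21710745] [-0.15538439  0.61627119 -0.29512485]
btn 169 (array([ 538.5, -123.2]), array([31., 33.]), 0.3) [ 0.53824757 -0.12237414  0.06752119]
```

View pics/w7.png

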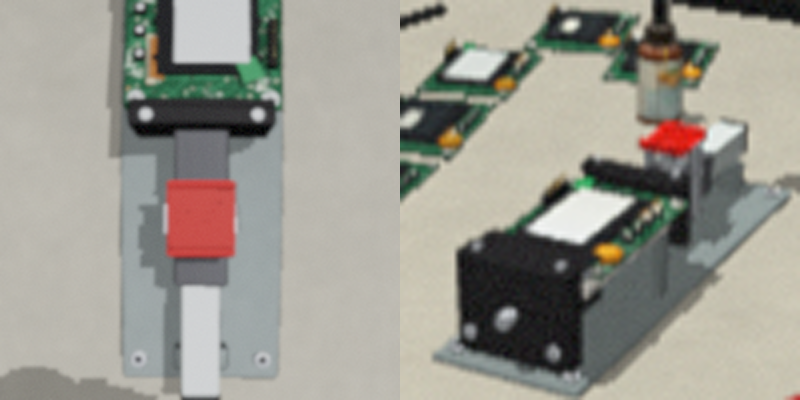

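The left panel shows the jaw closed over the board's edge with the button up, about 26 mm further in and at its starting height. The right panel, from the side camera, shows the board lying flat between both jaws. Handing in.

```bash
python3 -c "
from cell import arm
print(arm.close_job())"
```

```text
the job is handed in; nothing more can be done
None
```

The white module lies on the rails, held between both jaws. The sliding jaw moved in about 26 mm and is locked with the button up in the next hole, the arm is clear, and the job was handed in at about 21 s.

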